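# Torque the clamp nut of a graphite optic mould

## Robot

A 7-joint arm with a two-finger parallel gripper is mounted at the origin on the work surface. World frame = base frame: x ahead of the robot, y to its left, z up, the work surface at z = 0. Lengths are in m, angles in rad, forces in N, time in s.
With the tool pointing down it reaches from about 0.425 to 0.875 m from the base axis. Payload 4.7 kg.
Tool frame: the origin (TCP) lies at the very end of the fingers, on their centre line; the grasp point (between the pads) lies 19 mm behind it; z points along the fingers, x is the direction in which the jaws open and shut, and the axes are right-handed (so a half turn about z gives the same grasp; the last joint's range is limited). The gripper opens to 85 mm and grips with 20 to 120 N. Pads are 22 mm wide; open, the fingers measure 114 mm over their backs; the gripper's body (76 mm by 85 mm) begins 54 mm behind the grasp point. The pads swing forward as they close: fully open they stand 13 mm farther back than shut.
Start: joints at [-1.139, 0.321, -0.07, 1.45, 0.023, 1.371, -0.057], TCP at [0.264, 0.594, 0.231] pointing down, gripper open.
Joint ranges: [-2.86, 2.86], [-0.3, 2.09], [-1.38, 1.24], [0.06, 2.45], [-1.56, 4.7], [0.09, 2.05], [-2.69, 2.69]. Speed limits (rad/s): [2.57, 2.57, 3.14, 3.14, 3.14, 3.14, 3.14].

## Interface

Orientations are given as a rotation vector (axis times angle).
In Python, from workcell import get_obs, eyes, env gives the robot as it stands.
- The arm moves only by the tool carry_out, never from a script. Its argument "rows" is a list of rows, each an object with "travel": the shift along the world's x, y, z in mm, a list of three; "turn": the turn about the world's z in degrees; "gripper": the opening in per cent of the stroke, from 0 (shut) to 100 (fully open). In form: [{"travel": [x, y, z], "turn": turn, "gripper": gripper}, ...]. A call has 1 to 10 rows; each row is the pose to reach, as a shift and turn from the pose commanded when the call began; what a row does not reach only later rows make up. A row lasts 1/8 s, in which the tool goes at most 62.5 mm and 10.7 degrees, less where a joint would pass 70% of its speed; a pose out of reach is approached as far as the arm can. A call with a gripper value outside its range is refused whole. The fingers move at their own pace and stop on an object; the grip force is fixed at half the most. Time passes only in rows, so rows that repeat a pose let the fingers close. It gives the time, the measured TCP pose, the force and the opening at its end, in the units of the state.
- get_obs(): the state, without advancing time (a new reading comes with each control period).
- eyes.get_image(name): name is "scene" or "top" or "wrist"; returns a dict with "pixels" (420x560x3 uint8, red, green, blue), "intrinsics" (3x3 intrinsics, pixels), "R" (3x3) and "t" (3): a world point X has camera coordinates R X + t. Camera axes: x right, y down, z forward; pixel columns grow to the right and rows downward; lengths in m; the calibration is good to about 2 mm. The wrist camera is an equidistant fisheye: a pixel r from the principal point sees the ray r / f radians off the axis. A picture is of the moment at which its call begins. There is no depth.
- env.job_done(): hands the job in, once; it reports no verdict.
The state is a dict: "clock": time; "joint_positions": joint angles; "qvel": joint speeds; "effort": joint torques, N m; "tool_pos": TCP position; "tool_rot": TCP orientation; "ft_force": force on the tool from outside, world axes, zero at the start; "moment": the same for the moment, N m; "opening": finger opening in m.
Only numpy, scipy, OpenCV 4.12 (cv2) and the standard library are available. Lean on these libraries where they do the work, as an engineer would, in place of code of your own. Each camera call takes 0.05 s, during which the arm holds its last target. There are 200 camera calls.

## Task

Pick up the breakaway torque wrench, fit its ring fully down over the square nut of the mould's clamp on the robot's side, and turn it clockwise until the wrench clicks over at its joint. Stop at the click without forcing the handle on past it, take the wrench off with the nut left tight, and lay it gently back flat on the wooden tool board, without knocking the brittle graphite mould or disturbing the other things on the bench.

Things in the scene. Friction and masses are not known exactly. Their poses are not given: they have to be found in the camera images.
- wrench_grip (a point): Breakaway torque wrench, 287 mm long, 0.44 kg, lying flat: round steel ring end, hinged joint, chrome tube, black ribbed grip. This point is in the grip, 12 mm above the wrench's underside and 165 mm behind the ring's axis; its x axis points along the handle towards the ring, z up. The grip is 24 mm wide and 24 mm high, from 129 to 279 mm behind the ring's axis; the wrench balances about 140 mm behind it.
- wrench_ring (a point): Centre of the ring end of the wrench: on the ring's axis, 6.5 mm above the underside. Ring 43 mm outside, 13 mm high, with a square hole right through, 23.6 mm across flats (0.8 mm play a side, about 4 degrees in turning on the nut). Two sides of the square lie along the handle line, so the ring fits the nut every 90 degrees.
- click (a joint): Breakaway joint of the wrench, 45 mm behind the ring's axis, in rad: 0 straight. It gives only when the handle is pulled clockwise (seen from above) against a nut that no longer turns: from about 1.3 N m at the joint, some 10 to 15 N sideways at the grip, where turning the nut takes only 2 to 5 N. It then bends over (it does not lock, so keep from pulling on); a true click is 0.10 rad or more, the end stop is at 0.35 rad. It springs straight when let go.
- nut_center (a point): Centre of the square steel nut to be tightened, on the strap clamp on the robot's side of the mould, 88 mm from the mould's axis. 22 mm across flats, 14 mm high, top 3.5 mm chamfered, vertical axis, a 15 mm stud end standing 8 mm above it. The point is half-way up the nut: 7 mm above the round washer (33 mm wide) it stands on and 59 mm above the bench. Its x axis is square to a flat and turns with the nut. The ring is fully down when its underside rests on the washer.
- nut (a joint): Turning of that nut in rad, growing clockwise seen from above (tightening). It turns with about 0.4 N m and stays where it is left. It comes up tight after some 10 to 35 degrees more of turning; where is not known beforehand. Turned back it loosens.
- mould: Black graphite optic mould, brittle: flange 128 mm across and 20 mm high, round hollow body 96 mm across above it, 85 mm high in all, with two short pins along its y axis reaching 76 mm from the middle, 55 mm up. Origin at the centre of its underside, 12 mm above the bench.
- mould_base: Grey base plate 310 x 150 x 12 mm, fixed, origin under its centre on the bench. Two steel strap clamps 34 mm wide lie along its x axis, top 44 mm above the bench, out to 130 mm either side (lower heel steps to 142 mm); the nut to tighten is at x = -88 mm, y = 0. The like nut at x = +88 mm is already tight and does not turn.
- tool_board: Dark wooden tool board 360 (x) x 120 (y) x 18 mm, fixed flat on the bench, origin at the centre of its underside. The wrench lies on it.
- tumbler: Amber glass tumbler, 74 mm wide, 85 mm high, bystander; origin at the centre of its foot.
- jacks: Steel glassblower's jacks, 340 mm long along x, 80 mm wide, under 20 mm high, bystander; origin under the middle.
- paddle: Wooden paddle 285 mm long along x, 85 mm wide, 14 mm high, bystander; origin under it.
- spare_nut: Spare square nut, the same as the clamp nut, lying loose on the bench, bystander; origin under its centre.

How it is judged:
On the way, in this order (a step that is already met when the one before it is completed fails the run):
1. the ring sits fully down over the clamp nut (horizontal distance between wrench_ring and nut_center below 0.0035 m and z of wrench_ring in the frame of nut_center below 0.003 m and angle between wrench_ring's own z axis and vertical below 0.12 rad), for 0.2 s.
2. the wrench clicks over at its joint while its ring is down on the nut (value of joint click above 0.1 rad and horizontal distance between wrench_ring and nut_center below 0.005 m and z of wrench_ring in the frame of nut_center below 0.005 m), for 0.04 s.
At the end, for the whole second after the job is handed in: The nut is left tight, not turned back by more than about 0.1 rad; the wrench is straight at its joint again (within 0.04 rad) and lies flat (within 0.06 rad) on the tool board, both its grip point and its ring over the board (value of joint nut above 1.5 rad and value of joint click below 0.04 rad and x of wrench_grip in the frame of tool_board between -0.175 and 0.175 m and y of wrench_grip in the frame of tool_board between -0.055 and 0.055 m and x of wrench_ring in the frame of tool_board between -0.175 and 0.175 m and y of wrench_ring in the frame of tool_board between -0.055 and 0.055 m and z of wrench_grip in the frame of tool_board below 0.034 m and angle between wrench_grip's own z axis and vertical below 0.06 rad); the robot touches nothing.
It fails at once if the handle is forced well past the click (more than 0.27 rad at the joint) (value of joint click above 0.27 rad).
It fails at once if the wrench or the arm is knocked against the graphite mould (contact force between any of wrench, the arm, the fingers and mould above 12 N).
It fails at once if another thing on the bench is moved by more than 25 mm (distance of any of tumbler, jacks, paddle, spare_nut from where it was at the start of the episode above 0.025 m).
It fails at once if the wrench is dropped or rammed on the tool board (contact force between wrench and tool_board above 60 N).
It also fails if it takes over 72 s, if anything falls off the work surface, if the arm or the gripper's body presses on something with over 40 N, if the wrist force passes 120 N, or if a joint passes its speed limit or range.

## Working session

There is one attempt and no reset: what is moved stays moved. The work goes in short steps, Python scripts to look and compute and a tool call to move; the robot and the scene stay as the last step left them, time stands still between calls to the robot, and variables do not carry over. Pictures are saved under pics/ and viewed, about 8 in all and at most 12, crops included, and the job is handed in when it is done.

Besides the shell and the picture viewer there is one more tool, called by a JSON object that holds its "method" and its "body". carry_out: Moves the arm, as the interface text tells. Its arguments: {"type":"object","properties":{"rows":{"type":"array","items":{"type":"object","properties":{"travel":{"type":"array","items":{"type":"number"}},"turn":{"type":"number"},"gripper":{"type":"number"}}}}},"required":["rows"]}

```bash
mkdir -p pics
cat > h.py <<'E'
import numpy as np, cv2
from workcell import get_obs, eyes, env
def grab(name, fn=None):
    im=eyes.get_image(name)
    np.savez('pics/'+(fn or name)+'.npz',**im)
    cv2.imwrite('pics/'+(fn or name)+'.png',im['pixels'][:,:,::-1])
    return im
def ray(im,u,v,fish=False):
    K=np.array(im['intrinsics']);x=(u-K[0,2])/K[0,0];y=(v-K[1,2])/K[1,1]
    if fish:
        r=np.hypot(x,y);d=np.array([np.sin(r)*x/max(r,1e-9),np.sin(r)*y/max(r,1e-9),np.cos(r)])
    else: d=np.array([x,y,1.])
    R=np.array(im['R']);t=np.array(im['t']); return -R.T@t, R.T@d
def atz(im,u,v,z,fish=False):
    c,d=ray(im,u,v,fish); return c+d*(z-c[2])/d[2]
def proj(im,X,fish=False):
    K=np.array(im['intrinsics']);p=np.array(im['R'])@np.array(X)+np.array(im['t'])
    if fish:
        th=np.arctan2(np.hypot(p[0],p[1]),p[2]);n=np.hypot(p[0],p[1])+1e-12;q=p[:2]/n*th
    else: q=p[:2]/p[2]
    return K[0,0]*q[0]+K[0,2],K[1,1]*q[1]+K[1,2]
E
python3 - <<'E'
from h import *
for n in ['scene','top','wrist']:
    im=grab(n,n+'0'); print(n,np.round(im['intrinsics'],1).tolist(),np.round(-im['R'].T@im['t'],3),np.round(im['R'],2).tolist())
o=get_obs();print(o)
a=cv2.imread('pics/top0.png');cv2.imwrite('pics/top0b.png',cv2.resize(a,(800,600),interpolation=cv2.INTER_CUBIC))
E
```

```text
scene [[425.0, 0.0, 281.6], [0.0, 425.0, 210.4], [0.0, 0.0, 1.0]] [ 0.873 -0.462  0.944] [[0.87, 0.49, 0.02], [0.42, -0.74, -0.53], [-0.25, 0.47, -0.85]]
top [[476.5, 0.0, 272.5], [0.0, 476.5, 211.5], [0.0, 0.0, 1.0]] [0.515 0.02  1.139] [[-0.02, -1.0, -0.01], [-0.99, 0.02, -0.11], [0.11, 0.01, -0.99]]
wrist [[325.2, 0.0, 283.5], [0.0, 325.2, 203.3], [0.0, 0.0, 1.0]] [0.192 0.626 0.373] [[0.41, 0.91, -0.0], [0.87, -0.39, 0.31], [0.28, -0.13, -0.95]]
{'clock': 0.15, 'joint_positions': array([-1.13892485,  0.32163786, -0.0700722 ,  1.45137934,  0.0225994 ,
        1.3708076 , -0.0569155 ]), 'qvel': array([-7.52985287e-05, -7.39938901e-04,  3.72804816e-04, -4.01059849e-03,
       -8.28547783e-04, -1.94434456e-04,  1.15457273e-03]), 'effort': array([ 1.94876930e-04, -4.94096375e+01, -3.82725103e-01, -3.14686382e+01,
        1.30569210e-02,  8.18449102e-03, -3.81075949e-05]), 'tool_pos': array([0.26360679, 0.59370847, 0.23049206]), 'tool_rot': array([ 2.63309338e+00,  1.71201811e+00, -1.82326563e-03]), 'ft_force': array([-0.19119808, -0.04704692,  0.5545418 ]), 'moment': array([-0.0487175 , -0.04192645,  0.02478502]), 'opening': 0.0853113434785929}
```

View pics/top0b.png

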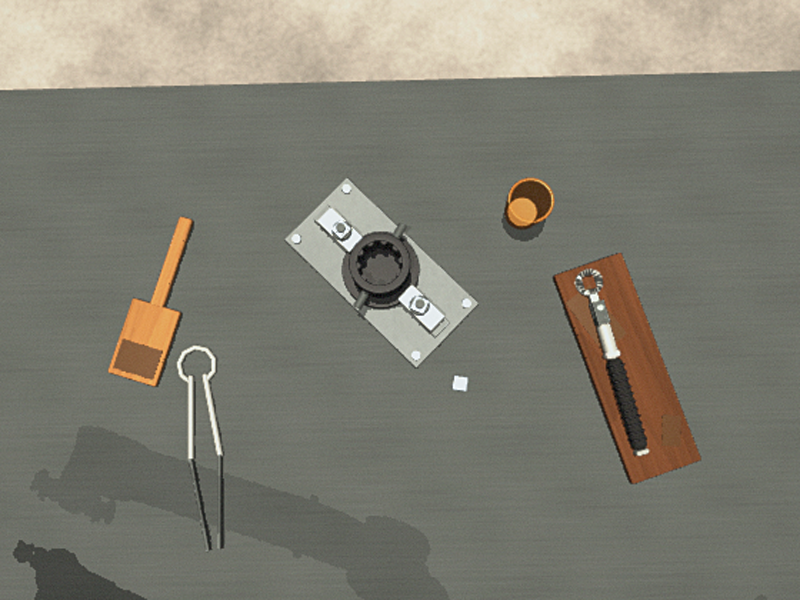

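View pics/scene0.png

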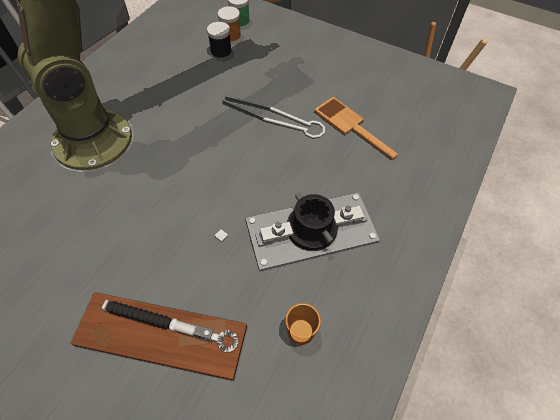

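Top view (enlarged 800x600): the wrench ring is at (589,283) and the grip's butt at (642,452) on the board at right. The near-side nut is at (420,303), the mould at (380,265), the spare nut at (460,383) and the tumbler at (529,203). The scene view agrees, with the ring at (228,341) and the nut at (278,229).

Run:
```python
from h import *
top=dict(np.load('pics/top0.npz'));sc=dict(np.load('pics/scene0.npz'))
s=1.42857
f=lambda u,v,z:np.round(atz(top,u/s,v/s,z)*1000,1)
print('ring',f(589,283,.031),'butt',f(642,452,.03),'nutstud',f(421,303,.074),'far stud',f(341,229,.074),'mouldtop',f(381,262,.097))
print('bolt corners',[f(u,v,.015) for u,v in [(347,188),(296,239),(467,303),(416,356)]])
print('tumbler',f(525,212,0),f(531,198,.085),'spare',f(460,383,.014))
print('board',[f(u,v,.018) for u,v in [(553,277),(621,253),(701,460),(633,484)]])
g=lambda u,v,z:np.round(atz(sc,u,v,z)*1000,1)
print('scene ring',g(228,341,.031),'nut',g(278,228,.074),'butt',g(105,306,.03))
# crops
a=cv2.imread('pics/top0.png')
n=a[185:245,260:330];r=a[180:240,380:450]
w=np.vstack([cv2.resize(n,None,fx=5,fy=5,interpolation=cv2.INTER_CUBIC),cv2.resize(r,None,fx=5,fy=5,interpolation=cv2.INTER_CUBIC)])
b=cv2.imread('pics/scene0.png')
n=b[205:265,240:310];r=b[310:370,190:260]
w2=np.vstack([cv2.resize(n,None,fx=5,fy=5,interpolation=cv2.INTER_CUBIC),cv2.resize(r,None,fx=5,fy=5,interpolation=cv2.INTER_CUBIC)])
cv2.imwrite('pics/crop1.png',np.hstack([w,w2]))
```

```text
ring [ 658.7 -298.7   31. ] butt [ 385.4 -369.2   30. ] nutstud [627.2 -21.4  74. ] far stud [748.4 102.9  74. ] mouldtop [690.   39.8  97. ]
bolt corners [array([831.7,  96.4,  15. ]), array([746. , 183.3,  15. ]), array([ 631.8, -100. ,   15. ]), array([545.9, -13.3,  15. ])]
tumbler [ 787.  -205.3    0. ] [ 789.  -198.9   85. ] spare [500.3 -84.3  14. ]
board [array([ 671.7, -243.5,   18. ]), array([ 709.5, -358.1,   18. ]), array([ 369.5, -467.2,   18. ]), array([ 333.9, -356. ,   18. ])]
scene ring [ 666.2 -297.1   31. ] nut [634.3 -25.9  74. ] butt [ 387.9 -366.1   30. ]
```

View pics/crop1.png

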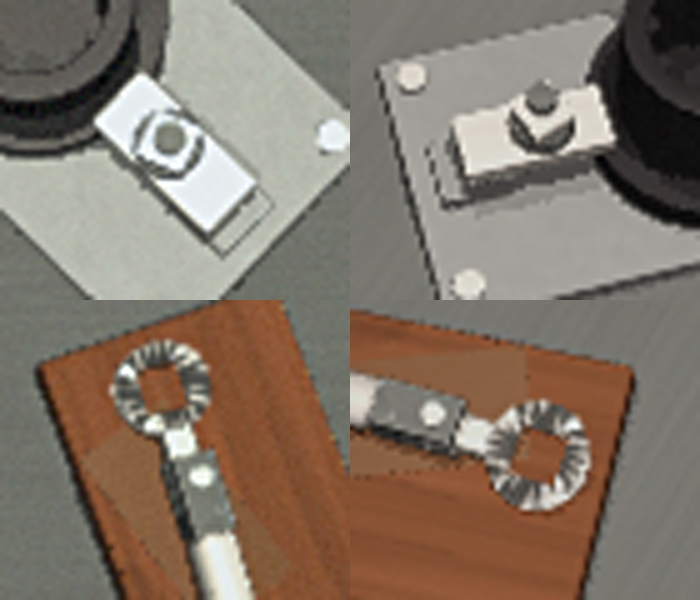

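{"method": "carry_out", "body": {"rows": [{"travel": [182,-308,-20],"turn": 0,"gripper": 100},{"travel": [364,-616,-60],"turn": 0,"gripper": 100},{"travel": [364,-616,-60],"turn": 0,"gripper": 100},{"travel": [364,-616,-60],"turn": 0,"gripper": 100},{"travel": [364,-616,-60],"turn": 0,"gripper": 100},{"travel": [364,-616,-60],"turn": 0,"gripper": 100},{"travel": [364,-616,-60],"turn": 0,"gripper": 100},{"travel": [364,-616,-60],"turn": 0,"gripper": 100},{"travel": [364,-616,-60],"turn": 0,"gripper": 100},{"travel": [364,-616,-60],"turn": 0,"gripper": 100}]}}

```text
clock: 1.4
tool_pos: [0.5812, 0.0563, 0.1792]
tool_rot: [-2.633, -1.713, -0.001]
ft_force: [0.5, 0.4, -0.7]
opening: 0.0853
```

{"method": "carry_out", "body": {"rows": [{"travel": [44,-74,-9],"turn": 0,"gripper": 100},{"travel": [44,-74,-9],"turn": 0,"gripper": 100},{"travel": [44,-74,-9],"turn": 0,"gripper": 100},{"travel": [44,-74,-9],"turn": 0,"gripper": 100}]}}

```text
clock: 1.9
tool_pos: [0.6241, -0.0144, 0.1701]
tool_rot: [-2.631, -1.714, 0.0]
ft_force: [0.7, 0.2, 1.2]
opening: 0.0854
```

Run:
```python
from h import *
im=grab('wrist','w1');o=get_obs();print(o['tool_pos'],o['clock'],o['qvel'])
u,v=proj(im,[.628,-.022,.074],True);print(u,v)
a=cv2.imread('pics/w1.png');u,v=int(u),int(v)
cv2.imwrite('pics/w1c.png',cv2.resize(a[max(0,v-60):v+60,max(0,u-60):u+60],None,fx=5,fy=5,interpolation=cv2.INTER_CUBIC))
```

```text
[ 0.62415995 -0.01389515  0.17029571] 1.95 [-0.00683789 -0.00696131 -0.00214189  0.00015903  0.00224224 -0.00045818
  0.00161548]
276.5751449016346 212.84148221519604
```

View pics/w1c.png

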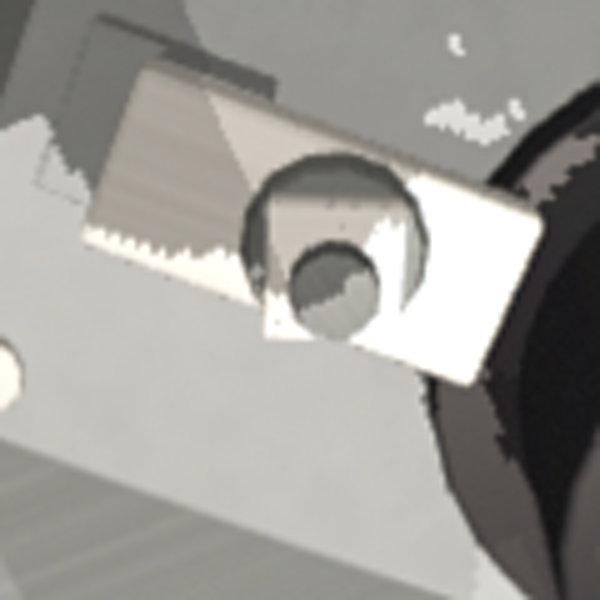

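The wrist crop shows the washer ring centred near crop (335,245), i.e. pixel (283,201), and the stud top at crop (335,288), i.e. (283,209.6). The nut's flats lie nearly along the image axes, with the left edge running (268,195)-(265,338) and the top edge sloping slightly.

```bash
cat >> h.py <<'E'
def nutwire(x,y,yaw,h=11.):
    R=np.array([[np.cos(yaw),-np.sin(yaw)],[np.sin(yaw),np.cos(yaw)]])
    out=[]
    for z,s,w in [(.052,11,0),(.0625,11,0),(.066,h,0)]:
        p=np.array([[1,1],[-1,1],[-1,-1],[1,-1],[1,1]])*s/1000
        out.append(np.c_[(R@p.T).T+[x,y],np.full(5,z)])
    t=np.linspace(0,2*np.pi,40)
    for z,r in [(.052,.0165),(.074,.0075)]:
        out.append(np.c_[x+r*np.cos(t),y+r*np.sin(t),np.full(40,z)])
    return out
def overlay(im,wires,u0,v0,w,h,k,fish,fn):
    a=im['pixels'][v0:v0+h,u0:u0+w,::-1]
    a=cv2.resize(a,None,fx=k,fy=k,interpolation=cv2.INTER_CUBIC);b=a.copy()
    for i,wv in enumerate(wires):
        p=np.array([proj(im,q,fish) for q in wv]);p=((p-[u0,v0]+.5)*k-.5)
        cv2.polylines(b,[np.round(p).astype(int)],False,[(0,0,255),(0,200,0),(255,0,0),(255,0,255),(0,255,255)][i%5],1)
    cv2.imwrite('pics/'+fn,np.hstack([a,b]) if w*k*2<=800 else b)
E
python3 - <<'E'
from h import *
im=dict(np.load('pics/w1.npz'))
print('stud',atz(im,283,209.6,.074,True),'washer',atz(im,283,201,.052,True),'cam',-im['R'].T@im['t'])
c=lambda x,y:(216+x/5,152+y/5)
for (p,q,z) in [((270,195),(265,338),.0625),((275,195),(405,206),.052),((406,215),(400,310),.0625)]:
    A=atz(im,*c(*p),z,True);B=atz(im,*c(*q),z,True);d=B-A;print('edge',np.degrees(np.arctan2(d[1],d[0])),np.linalg.norm(d)*1000,A,B)
x,y=atz(im,283,209.6,.074,True)[:2]
overlay(im,nutwire(x,y,np.radians(66)),243,170,80,62,10,True,'ov1.png')
E
```

```text
stud [ 0.62757939 -0.01634529  0.074     ] washer [ 0.62751743 -0.01634753  0.052     ] cam [0.55251869 0.01717588 0.31247957]
edge -26.50470291477972 24.44153936071395 [ 0.61263384 -0.02110736  0.0625    ] [ 0.63450652 -0.03201491  0.0625    ]
edge 61.13595781309334 21.75032812563433 [ 0.61549645 -0.0219535   0.052     ] [ 0.62599604 -0.00290527  0.052     ]
edge -26.557782046973397 16.20288347439528 [ 0.62448079 -0.00253953  0.0625    ] [ 0.63897401 -0.00978384  0.0625    ]
```

View pics/ov1.png

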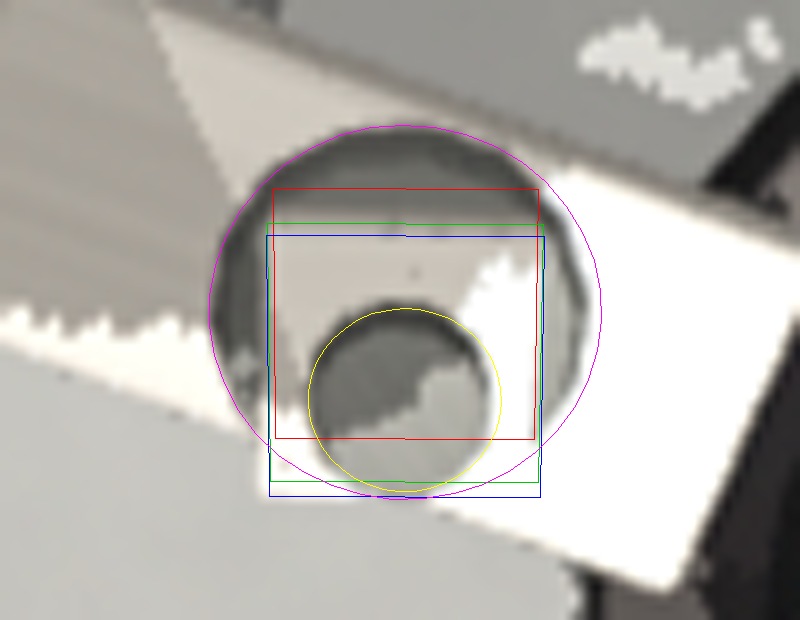

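{"method": "carry_out", "body": {"rows": [{"travel": [10,-92,0],"turn": 0,"gripper": 100},{"travel": [20,-180,-10],"turn": 0,"gripper": 100},{"travel": [31,-277,-40],"turn": 0,"gripper": 100},{"travel": [31,-277,-40],"turn": 0,"gripper": 100},{"travel": [31,-277,-40],"turn": 0,"gripper": 100},{"travel": [31,-277,-40],"turn": 0,"gripper": 100},{"travel": [31,-277,-40],"turn": 0,"gripper": 100},{"travel": [31,-277,-40],"turn": 0,"gripper": 100}]}}

```text
clock: 2.95
tool_pos: [0.6568, -0.29, 0.131]
tool_rot: [-2.63, -1.717, -0.003]
ft_force: [0.2, -0.2, 0.4]
opening: 0.0853
```

Run:
```python
from h import *
im=grab('wrist','w2');o=get_obs();print(o['tool_pos'],o['tool_rot'],o['clock'],-im['R'].T@im['t'])
```

```text
[ 0.65659541 -0.29047085  0.1309455 ] [-2.63070447e+00 -1.71663167e+00 -2.46566032e-03] 3.0 [ 0.58479987 -0.25866     0.27321771]
```

View pics/w2.png

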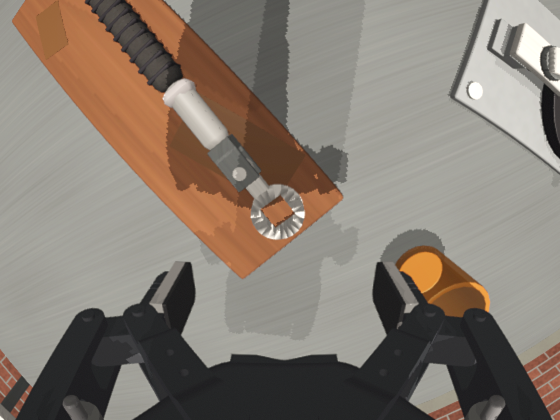

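The wrist view shows the ring centred at (277.5,212), the joint's bolt at (239,174), the chrome tube's middle near (199,118) and the grip's middle near (146,48). The tumbler is clear of the fingers on the right.

Run:
```python
from h import *
im=dict(np.load('pics/w2.npz'))
r=atz(im,277.5,212,.031,True)
print('ring',r*1000)
for u,v,z in [(239,174,.036),(199,118,.030),(176,90,.030),(146,48,.032)]:
    p=atz(im,u,v,z,True);d=r-p;print(np.round(p*1000,1),'yaw',np.degrees(np.arctan2(d[1],d[0])),'dist',np.linalg.norm(d[:2])*1000)
top=dict(np.load('pics/top0.npz'));sc=dict(np.load('pics/scene0.npz'))
a=atz(top,412.4,197.6,.031);b=atz(top,294.2,212,.074);print('top',a*1000,b*1000,(b-a)*1000)
a=atz(sc,228,341,.031);b=atz(sc,278.6,224,.074);print('scene',a*1000,b*1000,(b-a)*1000)
print('wrist nut-ring',np.array([627.4,-16.7])-r[:2]*1000)
# board corners
print('board',[np.round(atz(im,u,v,.018,True)[:2]*1000,1) for u,v in [(343,196),(244,278)]])
```

```text
ring [ 661.75821686 -297.27085088   31.        ]
[ 620.9 -310.7   36. ] yaw 18.166874232208336 dist 43.013212159716545
[ 569.5 -321.4   30. ] yaw 14.644559175876982 dist 95.3525129295783
[ 541.7 -328.5   30. ] yaw 14.574859235107631 dist 124.10091185129374
[ 499.5 -336.1   32. ] yaw 13.457899457914921 dist 166.79818060935887
top [ 659.85584934 -299.02651204   31.        ] [627.45753169 -20.31791056  74.        ] [-32.39831765 278.70860148  43.        ]
scene [ 666.19097147 -297.10343761   31.        ] [630.16431776 -15.69577694  74.        ] [-36.02665371 281.40766068  43.        ]
wrist nut-ring [-34.35821686 280.57085088]
board [array([ 674.9, -244. ]), array([ 712.1, -353.6])]
```

{"method": "carry_out", "body": {"rows": [{"travel": [-140,-45,-31],"turn": -100,"gripper": 100},{"travel": [-140,-45,-31],"turn": -100,"gripper": 100},{"travel": [-140,-45,-31],"turn": -100,"gripper": 100},{"travel": [-140,-45,-31],"turn": -100,"gripper": 100},{"travel": [-140,-45,-31],"turn": -100,"gripper": 100},{"travel": [-140,-45,-31],"turn": -100,"gripper": 100},{"travel": [-140,-45,-31],"turn": -100,"gripper": 100},{"travel": [-140,-45,-31],"turn": -100,"gripper": 100},{"travel": [-140,-45,-31],"turn": -100,"gripper": 100},{"travel": [-140,-45,-31],"turn": -100,"gripper": 80}]}}

```text
clock: 4.25
tool_pos: [0.5164, -0.3367, 0.0997]
tool_rot: [-3.004, 0.918, -0.001]
ft_force: [-1.1, 0.1, -0.6]
opening: 0.07
```

{"method": "carry_out", "body": {"rows": [{"travel": [0,0,0],"turn": -41.8,"gripper": 80},{"travel": [0,0,0],"turn": -41.8,"gripper": 80},{"travel": [0,0,0],"turn": -41.8,"gripper": 80},{"travel": [0,0,0],"turn": -41.8,"gripper": 80},{"travel": [0,0,0],"turn": -41.8,"gripper": 80},{"travel": [0,0,0],"turn": -41.8,"gripper": 80}]}}

```text
clock: 5.0
tool_pos: [0.5161, -0.3374, 0.0995]
tool_rot: [-2.483, 1.923, -0.0]
ft_force: [0.3, 0.0, 1.1]
opening: 0.0685
```

Run:
```python
from h import *
o=get_obs();r=o['tool_rot'];print(o['tool_pos'],np.degrees(2*np.arctan2(r[1],r[0])),o['clock'],o['joint_positions'],o['opening'])
im=grab('wrist','w3');a=cv2.imread('pics/w3.png')
```

```text
[ 0.51605131 -0.33737162  0.0995192 ] 284.48565682634705 5.0 [-0.2494636   0.52627845  1.02326494  1.72111741 -0.48468243  1.17225176
 -0.40930093] 0.06850960224236331
```

View pics/w3.png

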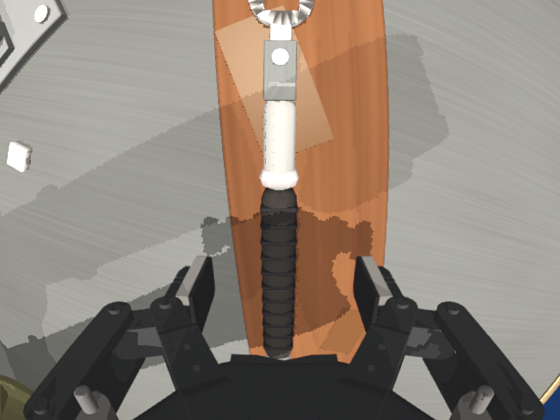

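The ring is just visible at top (281,10). The handle runs straight down the image at x≈279.5, centred between the pads and about 2 mm left of centre. Now descending.

{"method": "carry_out", "body": {"rows": [{"travel": [0.5,2.2,-40],"turn": 0,"gripper": 80},{"travel": [0.5,2.2,-60],"turn": 0,"gripper": 70},{"travel": [0.5,2.2,-70],"turn": 0,"gripper": 60},{"travel": [0.5,2.2,-77],"turn": 0,"gripper": 50},{"travel": [0.5,2.2,-77],"turn": 0,"gripper": 50}]}}

```text
clock: 5.68
tool_pos: [0.5162, -0.3362, 0.0226]
tool_rot: [2.48, -1.928, 0.0]
ft_force: [0.2, 0.3, -0.4]
opening: 0.0426
```

{"method": "carry_out", "body": {"rows": [{"travel": [0,0,0],"turn": 0,"gripper": 40},{"travel": [0,0,0],"turn": 0,"gripper": 30},{"travel": [0,0,0],"turn": 0,"gripper": 0},{"travel": [0,0,0],"turn": 0,"gripper": 0},{"travel": [0,0,0],"turn": 0,"gripper": 0},{"travel": [0,0,0],"turn": 0,"gripper": 0}]}}

```text
clock: 6.42
tool_pos: [0.5164, -0.3352, 0.0231]
tool_rot: [-2.479, 1.927, 0.001]
ft_force: [-1.1, 3.6, 5.3]
opening: 0.0225
```

{"method": "carry_out", "body": {"rows": [{"travel": [0,0,5],"turn": 0,"gripper": 0},{"travel": [0,0,25],"turn": 0,"gripper": 0},{"travel": [0,0,55],"turn": 0,"gripper": 0},{"travel": [0,0,76],"turn": 0,"gripper": 0},{"travel": [0,0,76],"turn": 0,"gripper": 0}]}}

```text
clock: 7.05
tool_pos: [0.5172, -0.3369, 0.1005]
tool_rot: [-2.479, 1.928, -0.006]
ft_force: [-0.1, -0.4, -3.8]
opening: 0.0225
```

{"method": "carry_out", "body": {"rows": [{"travel": [5,22,0],"turn": 6,"gripper": 0},{"travel": [11,46,0],"turn": 13,"gripper": 0},{"travel": [18,76,0],"turn": 21,"gripper": 0},{"travel": [26,107,0],"turn": 29,"gripper": 0},{"travel": [33,138,0],"turn": 37,"gripper": 0},{"travel": [39,163,0],"turn": 44,"gripper": 0},{"travel": [42,177,0],"turn": 47,"gripper": 0},{"travel": [44.3,183.9,0],"turn": 49,"gripper": 0},{"travel": [44.3,183.9,0],"turn": 49,"gripper": 0},{"travel": [44.3,183.9,0],"turn": 49,"gripper": 0}]}}

```text
clock: 8.3
tool_pos: [0.56, -0.1535, 0.0984]
tool_rot: [3.055, -0.73, 0.0]
ft_force: [-0.7, -0.5, -5.6]
opening: 0.0227
```

Run:
```python
from h import *
o=get_obs();r=o['tool_rot'];print(o['tool_pos'],r,np.degrees(2*np.arctan2(r[1],r[0])),o['clock'],np.round(o['joint_positions'],2),o['ft_force'],o['opening'])
t=grab('top','t1');s=grab('scene','s1')
w=np.hstack([cv2.resize(t['pixels'][175:255,255:335,::-1],None,fx=5,fy=5,interpolation=cv2.INTER_CUBIC),cv2.resize(s['pixels'][190:270,235:315,::-1],None,fx=5,fy=5,interpolation=cv2.INTER_CUBIC)])
cv2.imwrite('pics/v1.png',w)
```

```text
[ 0.55998097 -0.15350749  0.09837692] [ 3.05456493e+00 -7.30040930e-01  1.76614860e-04] -26.883088302410698 8.3 [-0.49  0.37  0.86  1.81 -0.31  1.1   0.  ] [-0.66233271 -0.5061607  -5.6486707 ] 0.022675512820561537
```

View pics/v1.png

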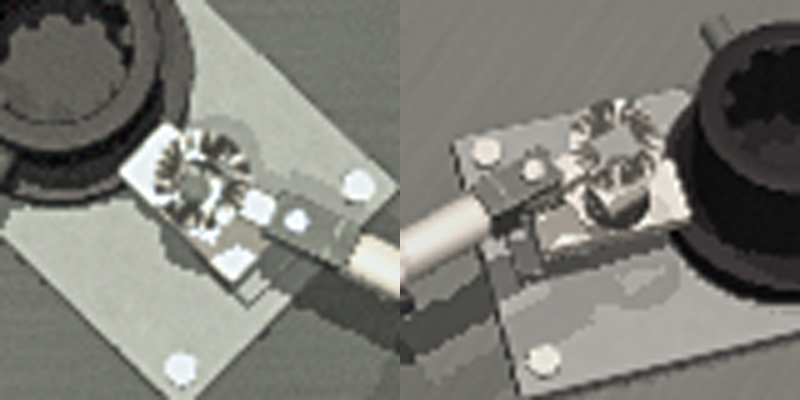

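Run:
```python
from h import *
t=dict(np.load('pics/t1.npz'));s=dict(np.load('pics/s1.npz'))
for n,im,(u,v),(a,b) in [('top',t,(202,178),(294.2,212)),('scene',s,(615-400,140),(278.6,224))]:
    o=(255,175) if n=='top' else (235,190)
    r=atz(im,u/5+o[0],v/5+o[1],.106);q=atz(im,a,b,.074);print(n,np.round(r*1000,1),np.round(q*1000,1),'ring-nut',np.round((r-q)*1000,1))
# automated ring fit: outer/hole outline overlay at predicted poses
def ringwire(x,y,yaw,z):
    tt=np.linspace(0,2*np.pi,60);R=np.array([[np.cos(yaw),-np.sin(yaw)],[np.sin(yaw),np.cos(yaw)]])
    sq=(R@(np.array([[1,1],[-1,1],[-1,-1],[1,-1],[1,1]])*.0118).T).T+[x,y]
    return [np.c_[x+.0215*np.cos(tt),y+.0215*np.sin(tt),np.full(60,z)],np.c_[sq,np.full(5,z)]]
W=ringwire(.6272,-.0194,np.radians(63.4),.106)+nutwire(.6274,-.0169,np.radians(63.5))[3:]
overlay(t,W,270,190,50,40,8,False,'a.png');overlay(s,W,255,198,50,40,8,False,'b.png')
cv2.imwrite('pics/ov2.png',np.vstack([cv2.imread('pics/a.png'),cv2.imread('pics/b.png')]))
```

```text
top [627.1 -21.8 106. ] [627.5 -20.3  74. ] ring-nut [-0.4 -1.5 32. ]
scene [630.  -18.9 106. ] [630.2 -15.7  74. ] ring-nut [-0.1 -3.2 32. ]
```

View pics/ov2.png

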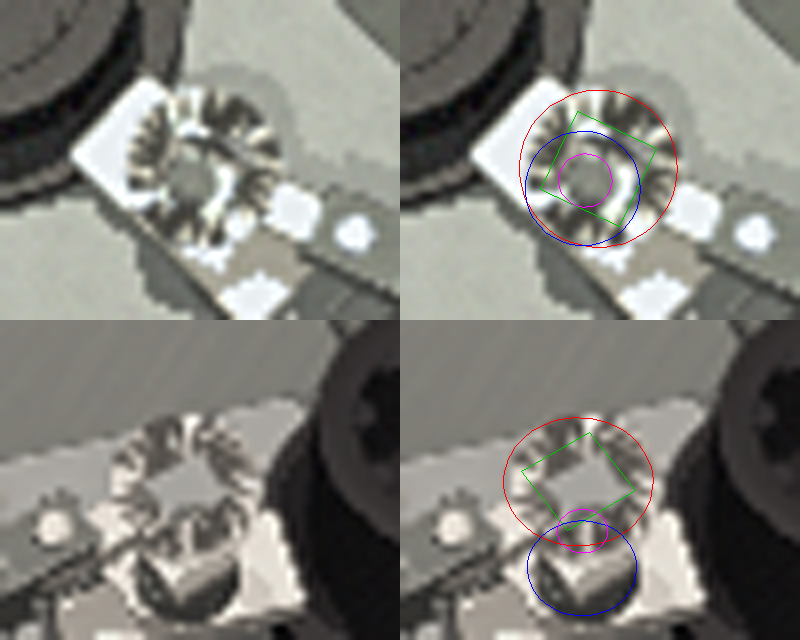

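{"method": "carry_out", "body": {"rows": [{"travel": [0.3,2.7,-8],"turn": 0.3,"gripper": 0},{"travel": [0.3,2.7,-16],"turn": 0.3,"gripper": 0},{"travel": [0.3,2.7,-23],"turn": 0.3,"gripper": 0},{"travel": [0.3,2.7,-23],"turn": 0.3,"gripper": 0},{"travel": [0.3,2.7,-23],"turn": 0.3,"gripper": 0},{"travel": [0.3,2.7,-23],"turn": 0.3,"gripper": 0},{"travel": [0.3,2.7,-23],"turn": 0.3,"gripper": 0}]}}

```text
clock: 9.28
tool_pos: [0.5609, -0.1493, 0.0756]
tool_rot: [-3.058, 0.718, -0.001]
ft_force: [0.5, -0.1, -5.1]
opening: 0.0228
```

{"method": "carry_out", "body": {"rows": [{"travel": [0.5,-1.8,0],"turn": 0,"gripper": 0},{"travel": [0.5,-1.8,0],"turn": 0,"gripper": 0},{"travel": [0.5,-1.8,0],"turn": 0,"gripper": 0}]}}

```text
clock: 9.65
tool_pos: [0.5612, -0.1511, 0.0754]
tool_rot: [3.058, -0.718, 0.0]
ft_force: [-0.2, 0.3, -4.4]
opening: 0.0225
```

Run:
```python
from h import *
o=get_obs();r=o['tool_rot'];p=o['tool_pos'];y=2*np.arctan2(r[1],r[0])+np.radians(90.3);print(p,np.degrees(y)%360,'ring',p[:2]+.15*np.array([np.cos(y),np.sin(y)]),r)
t=grab('top','t2');s=grab('scene','s2')
o2=get_obs();print(o2['tool_pos'],o2['ft_force'])
w=np.hstack([cv2.resize(t['pixels'][185:235,270:320,::-1],None,fx=8,fy=8,interpolation=cv2.INTER_CUBIC),cv2.resize(s['pixels'][200:250,253:303,::-1],None,fx=8,fy=8,interpolation=cv2.INTER_CUBIC)])
cv2.imwrite('pics/v2.png',w)
```

```text
[ 0.56121865 -0.151119    0.0753661 ] 63.86050953389146 ring [ 0.62730236 -0.01646038] [ 3.05829638e+00 -7.18428958e-01  1.19961648e-04]
[ 0.56117021 -0.15106605  0.07533845] [-0.32935807 -0.09585481 -4.69638927]
```

View pics/v2.png

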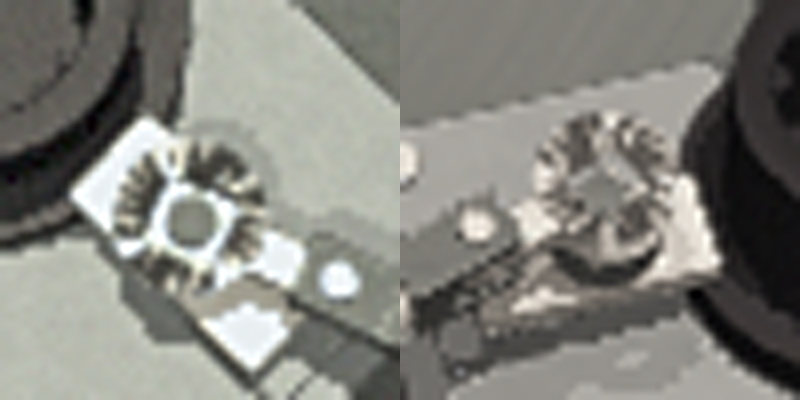

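In the top crop the stud at (191,220) sits inside the square hole, concentric with it, and the scene crop agrees. Lowering in small steps.

{"method": "carry_out", "body": {"rows": [{"travel": [0,0,-2],"turn": 0,"gripper": 0},{"travel": [0,0,-4],"turn": 0,"gripper": 0},{"travel": [0,0,-6],"turn": 0,"gripper": 0},{"travel": [0,0,-8],"turn": 0,"gripper": 0},{"travel": [0,0,-10],"turn": 0,"gripper": 0},{"travel": [0,0,-12],"turn": 0,"gripper": 0},{"travel": [0,0,-12],"turn": 0,"gripper": 0}]}}

```text
clock: 10.62
tool_pos: [0.5613, -0.1519, 0.0637]
tool_rot: [3.057, -0.72, 0.001]
ft_force: [-2.1, -2.1, -0.3]
opening: 0.0229
```

{"method": "carry_out", "body": {"rows": [{"travel": [0,0,-2],"turn": 0,"gripper": 0},{"travel": [0,0,-4],"turn": 0,"gripper": 0},{"travel": [0,0,-5],"turn": 0,"gripper": 0},{"travel": [0,0,-5],"turn": 0,"gripper": 0}]}}

```text
clock: 11.12
tool_pos: [0.5611, -0.1523, 0.0584]
tool_rot: [3.057, -0.72, 0.001]
ft_force: [-3.6, -5.0, 1.7]
opening: 0.0227
```

{"method": "carry_out", "body": {"rows": [{"travel": [-0.4,-0.9,-1],"turn": 0,"gripper": 0},{"travel": [-0.4,-0.9,-2],"turn": 0,"gripper": 0},{"travel": [-0.4,-0.9,-2.5],"turn": 0,"gripper": 0},{"travel": [-0.4,-0.9,-2.5],"turn": 0,"gripper": 0},{"travel": [-0.4,-0.9,-2.5],"turn": 0,"gripper": 0}]}}

```text
clock: 11.75
tool_pos: [0.5609, -0.1525, 0.056]
tool_rot: [3.058, -0.719, 0.001]
ft_force: [-2.1, -5.1, 0.6]
opening: 0.0222
```

Run:
```python
from h import *
o=get_obs();r=o['tool_rot'];p=o['tool_pos'];y=2*np.arctan2(r[1],r[0])+np.radians(90.3);print(p,np.degrees(y)%360,'ring',p[:2]+.15*np.array([np.cos(y),np.sin(y)]),o['ft_force'],o['moment'])
t=grab('top','t3');s=grab('scene','s3')
t=dict(np.load('pics/t3.npz'))
w=np.hstack([cv2.resize(t['pixels'][185:235,270:320,::-1],None,fx=8,fy=8,interpolation=cv2.INTER_CUBIC),cv2.resize(s['pixels'][200:250,253:303,::-1],None,fx=8,fy=8,interpolation=cv2.INTER_CUBIC)])
cv2.imwrite('pics/v3.png',w)
```

```text
[ 0.56088179 -0.15246895  0.05595057] 63.83629895818599 ring [ 0.62702238 -0.01783826] [-2.08360198 -5.08749943  0.5636467 ] [-0.4228833   0.08190057 -0.12360672]
```

View pics/v3.png

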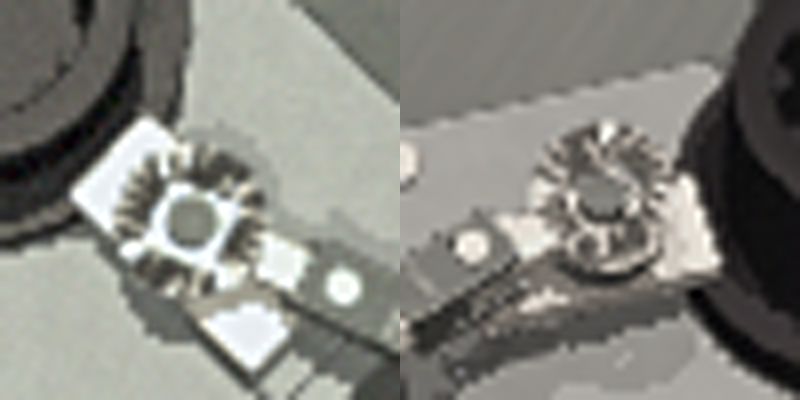

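Run:
```python
from h import *
s=dict(np.load('pics/s3.npz'));tt=np.linspace(0,2*np.pi,100)
for zu in (.052,.056,.06):
    P=np.array([proj(s,[.6274+.0215*np.cos(a),-.0172+.0215*np.sin(a),zu+.013]) for a in tt])
    Q=(P-[253,200]+.5)*8+[400,0]+4
    print(zu,'x',Q[:,0].min(),Q[:,0].max(),'y',Q[:,1].min(),Q[:,1].max())
g=cv2.cvtColor(s['pixels'],cv2.COLOR_RGB2GRAY)
print(g[208:240,275:282].mean(1).round().astype(int).tolist())
```

```text
0.052 x 529.8714162303327 674.0312459307879 y 153.2873770989802 278.1647181970668
0.056 x 529.717624913872 674.3605797634991 y 146.42034697979784 271.5638932502866
0.06 x 529.5627987237299 674.6921278219179 y 139.5076539723966 264.91816815653556
[124, 123, 144, 168, 164, 163, 164, 162, 132, 140, 130, 110, 118, 132, 136, 123, 137, 127, 103, 89, 160, 142, 106, 118, 128, 137, 44, 67, 118, 105, 88, 78]
```

The ring dropped only about 6 mm while the TCP came down 19 mm, so the ring is standing on the nut's chamfer with the wrench tilted in the grip. The reaction force points back along the handle, so the ring was too far forward. I'll lay the wrench back flat on the board, re-grip it and retry with a correction.

{"method": "carry_out", "body": {"rows": [{"travel": [0,0,10],"turn": 0,"gripper": 0},{"travel": [0,0,30],"turn": 0,"gripper": 0},{"travel": [0,0,50],"turn": 0,"gripper": 0},{"travel": [-9,-37,50],"turn": -10,"gripper": 0},{"travel": [-18,-74,50],"turn": -20,"gripper": 0},{"travel": [-27,-111,50],"turn": -30,"gripper": 0},{"travel": [-36,-148,50],"turn": -40,"gripper": 0},{"travel": [-44.5,-182,50],"turn": -49,"gripper": 0},{"travel": [-44.5,-182,50],"turn": -49,"gripper": 0},{"travel": [-44.5,-182,50],"turn": -49,"gripper": 0}]}}

```text
clock: 13.1
tool_pos: [0.5171, -0.3329, 0.1064]
tool_rot: [-2.486, 1.919, 0.0]
ft_force: [-0.1, 0.0, -5.8]
opening: 0.0224
```

{"method": "carry_out", "body": {"rows": [{"travel": [0,0,-40],"turn": 0,"gripper": 0},{"travel": [0,0,-62],"turn": 0,"gripper": 0},{"travel": [0,0,-67],"turn": 0,"gripper": 0},{"travel": [0,0,-72],"turn": 0,"gripper": 0},{"travel": [0,0,-77],"turn": 0,"gripper": 0},{"travel": [0,0,-81],"turn": 0,"gripper": 0},{"travel": [0,0,-83],"turn": 0,"gripper": 0},{"travel": [0,0,-83],"turn": 0,"gripper": 0}]}}

```text
clock: 14.1
tool_pos: [0.5172, -0.3342, 0.0234]
tool_rot: [-2.485, 1.921, -0.002]
ft_force: [3.9, 0.2, -0.3]
opening: 0.0229
```

{"method": "carry_out", "body": {"rows": [{"travel": [0,0,0],"turn": 0,"gripper": 32},{"travel": [0,0,0],"turn": 0,"gripper": 36},{"travel": [0,0,0],"turn": 0,"gripper": 36},{"travel": [0,0,0],"turn": 0,"gripper": 36},{"travel": [0,0,0],"turn": 0,"gripper": 36}]}}

```text
clock: 14.72
tool_pos: [0.5162, -0.334, 0.0229]
tool_rot: [2.485, -1.922, -0.0]
ft_force: [0.6, -0.7, 0.4]
opening: 0.0308
```

Run:
```python
from h import *
o=get_obs();r=o['tool_rot'];p=o['tool_pos'];y=2*np.arctan2(r[1],r[0])+np.radians(90.3);print(p,np.degrees(y)%360,'ring',p[:2]+.15*np.array([np.cos(y),np.sin(y)]),o['ft_force'],o['opening'],np.round(o['joint_positions'],2))
t=grab('top','t4');s=grab('scene','s4');grab('wrist','w4')
t0=np.load('pics/top0.npz')['pixels'];s0=np.load('pics/scene0.npz')['pixels']
# shift of ring patch old->new
for n,a,b,(u,v) in [('top',t0,t['pixels'],(412,198)),('scene',s0,s['pixels'],(228,341))]:
    A=cv2.cvtColor(a,cv2.COLOR_RGB2GRAY).astype(np.float32);B=cv2.cvtColor(b,cv2.COLOR_RGB2GRAY).astype(np.float32)
    k=16;T=A[v-k:v+k,u-k:u+k];S=B[v-k-8:v+k+8,u-k-8:u+k+8]
    T4=cv2.resize(T,None,fx=8,fy=8,interpolation=cv2.INTER_CUBIC);S4=cv2.resize(S,None,fx=8,fy=8,interpolation=cv2.INTER_CUBIC)
    m=cv2.matchTemplate(S4,T4,cv2.TM_CCOEFF_NORMED);_,mx,_,loc=cv2.minMaxLoc(m)
    print(n,mx,(np.array(loc)-64)/8)
```

```text
[ 0.51624788 -0.33400715  0.02286322] 14.859716078760345 ring [ 0.66123137 -0.29553916] [ 0.59535287 -0.65984986  0.35314735] 0.030846656360096078 [-0.2   0.61  0.95  1.78 -0.57  1.05 -0.36]
top 0.9466361999511719 [-0.75  -0.125]
scene 0.9246860146522522 [ 0.625 -0.75 ]
```

{"method": "carry_out", "body": {"rows": [{"travel": [0,0,0],"turn": 0,"gripper": 20},{"travel": [0,0,0],"turn": 0,"gripper": 0},{"travel": [0,0,0],"turn": 0,"gripper": 0},{"travel": [0,0,0],"turn": 0,"gripper": 0},{"travel": [0,0,0],"turn": 0,"gripper": 0},{"travel": [0,0,5],"turn": 0,"gripper": 0},{"travel": [0,0,25],"turn": 0,"gripper": 0},{"travel": [0,0,55],"turn": 0,"gripper": 0},{"travel": [0,0,77],"turn": 0,"gripper": 0},{"travel": [0,0,77],"turn": 0,"gripper": 0}]}}

```text
clock: 16.12
tool_pos: [0.5174, -0.3348, 0.1021]
tool_rot: [-2.484, 1.921, -0.006]
ft_force: [-0.5, -0.3, -4.7]
opening: 0.0224
```

{"method": "carry_out", "body": {"rows": [{"travel": [5,22,0],"turn": 6,"gripper": 0},{"travel": [11,46,0],"turn": 13,"gripper": 0},{"travel": [18,76,0],"turn": 21,"gripper": 0},{"travel": [26,107,0],"turn": 29,"gripper": 0},{"travel": [33,138,0],"turn": 37,"gripper": 0},{"travel": [39,162,0],"turn": 44,"gripper": 0},{"travel": [42,175,0],"turn": 47,"gripper": 0},{"travel": [43.6,181.8,0],"turn": 48.6,"gripper": 0},{"travel": [43.6,181.8,0],"turn": 48.6,"gripper": 0},{"travel": [43.6,181.8,0],"turn": 48.6,"gripper": 0}]}}

```text
clock: 17.38
tool_pos: [0.5595, -0.1536, 0.0999]
tool_rot: [3.054, -0.733, 0.0]
ft_force: [-0.1, 0.4, -5.0]
opening: 0.0223
```

{"method": "carry_out", "body": {"rows": [{"travel": [0,0,-8],"turn": 0,"gripper": 0},{"travel": [0,0,-16],"turn": 0,"gripper": 0},{"travel": [0,0,-23],"turn": 0,"gripper": 0},{"travel": [0,0,-23],"turn": 0,"gripper": 0},{"travel": [0,0,-23],"turn": 0,"gripper": 0}]}}

```text
clock: 18.0
tool_pos: [0.56, -0.1523, 0.0769]
tool_rot: [3.056, -0.729, 0.0]
ft_force: [0.6, 0.5, -4.7]
opening: 0.0227
```

```bash
cat >> h.py <<'E'
def st(off=90.3,L=.15):
    o=get_obs();r=o['tool_rot'];p=o['tool_pos'];y=2*np.arctan2(r[1],r[0])+np.radians(off)
    print('t',o['clock'],'tcp',np.round(p*1000,1),'hyaw',round(np.degrees(y)%360,2),'ring',np.round((p[:2]+L*np.array([np.cos(y),np.sin(y)]))*1000,1),'f',np.round(o['ft_force'],1),'m',np.round(o['moment'],2),'op',round(o['opening']*1000,1))
def shift(n,a,b,u,v,k=14,m=8):
    A=cv2.cvtColor(a,cv2.COLOR_RGB2GRAY);B=cv2.cvtColor(b,cv2.COLOR_RGB2GRAY)
    f=lambda x:cv2.resize(x,None,fx=8,fy=8,interpolation=cv2.INTER_CUBIC).astype(np.float32)
    r=cv2.matchTemplate(f(B[v-k-m:v+k+m,u-k-m:u+k+m]),f(A[v-k:v+k,u-k:u+k]),cv2.TM_CCOEFF_NORMED);_,mx,_,l=cv2.minMaxLoc(r)
    print(n,round(mx,3),(np.array(l)-8*m)/8)
E
python3 - <<'E'
from h import *
st();t=grab('top','t5');s=grab('scene','s5')
# compare with t2 hover (ring pred 627.3,-16.46 TCP z 75.4)
shift('top',np.load('pics/t2.npz')['pixels'],t['pixels'],294,212)
shift('scene',np.load('pics/s2.npz')['pixels'],s['pixels'],278,222)
E
```

```text
t 18.0 tcp [ 560.  -152.3   76.9] hyaw 63.46 ring [627.  -18.1] f [ 0.6  0.5 -4.7] m [-0.15  0.04  0.05] op 22.7
top 0.97 [0.25 0.  ]
scene 0.954 [-0.125 -0.125]
```

{"method": "carry_out", "body": {"rows": [{"travel": [0,0,-3],"turn": 0,"gripper": 0},{"travel": [0,0,-6],"turn": 0,"gripper": 0},{"travel": [0,0,-7],"turn": 0,"gripper": 0},{"travel": [0,0,-7],"turn": 0,"gripper": 0}]}}

```text
clock: 18.6
tool_pos: [0.5598, -0.1522, 0.0697]
tool_rot: [3.056, -0.729, -0.0]
ft_force: [-0.5, -0.4, -5.4]
opening: 0.0226
```

{"method": "carry_out", "body": {"rows": [{"travel": [0,0,-1],"turn": 0,"gripper": 0},{"travel": [0,0,-2],"turn": 0,"gripper": 0},{"travel": [0,0,-2],"turn": 0,"gripper": 0}]}}

```text
clock: 18.98
tool_pos: [0.5599, -0.1522, 0.0679]
tool_rot: [3.056, -0.729, 0.0]
ft_force: [-0.4, 1.4, -5.6]
opening: 0.0227
```

{"method": "carry_out", "body": {"rows": [{"travel": [0,0,-1],"turn": 0,"gripper": 0},{"travel": [0,0,-2],"turn": 0,"gripper": 0},{"travel": [0,0,-2],"turn": 0,"gripper": 0}]}}

```text
clock: 19.35
tool_pos: [0.5598, -0.1523, 0.0657]
tool_rot: [3.056, -0.729, -0.0]
ft_force: [-0.2, 0.1, -4.2]
opening: 0.0227
```

```bash
python3 -c "
from h import *
st()"
```

```text
t 19.35 tcp [ 559.8 -152.3   65.7] hyaw 63.46 ring [626.8 -18.1] f [-0.2  0.1 -4.2] m [-0.17  0.04  0.02] op 22.7
```

No contact force with the underside near 61 mm, which is below the chamfer, so the ring is probably over the nut. Continuing down.

{"method": "carry_out", "body": {"rows": [{"travel": [0,0,-1.5],"turn": 0,"gripper": 0},{"travel": [0,0,-3],"turn": 0,"gripper": 0},{"travel": [0,0,-4],"turn": 0,"gripper": 0},{"travel": [0,0,-4],"turn": 0,"gripper": 0}]}}

```text
clock: 19.85
tool_pos: [0.5598, -0.1523, 0.0618]
tool_rot: [3.056, -0.729, -0.0]
ft_force: [0.9, -0.9, -4.0]
opening: 0.0225
```

{"method": "carry_out", "body": {"rows": [{"travel": [0,0,-1.5],"turn": 0,"gripper": 0},{"travel": [0,0,-3],"turn": 0,"gripper": 0},{"travel": [0,0,-4],"turn": 0,"gripper": 0},{"travel": [0,0,-4],"turn": 0,"gripper": 0}]}}

```text
clock: 20.35
tool_pos: [0.5599, -0.1523, 0.0578]
tool_rot: [3.055, -0.729, 0.0]
ft_force: [-0.4, -0.7, -4.2]
opening: 0.0225
```

Run:
```python
from h import *
st();t=grab('top','t6');s=grab('scene','s6')
w=np.hstack([cv2.resize(x[:,:,::-1],None,fx=8,fy=8,interpolation=cv2.INTER_CUBIC) for x in (np.load('pics/s5.npz')['pixels'][200:250,253:303],s['pixels'][200:250,253:303])])
cv2.imwrite('pics/v4.png',w)
g=lambda q:cv2.cvtColor(np.load(f'pics/{q}.npz')['pixels'],cv2.COLOR_RGB2GRAY)[205:245,275:282].mean(1).round().astype(int).tolist()
for q in ('s2','s5','s3','s6'): print(q,g(q))
```

```text
t 20.35 tcp [ 559.9 -152.3   57.8] hyaw 63.45 ring [626.9 -18.2] f [-0.4 -0.7 -4.2] m [-0.33  0.17  0.04] op 22.5
s2 [126, 126, 126, 125, 124, 144, 168, 165, 165, 154, 123, 133, 139, 119, 117, 134, 157, 140, 123, 136, 119, 110, 124, 117, 112, 134, 152, 111, 60, 50, 68, 118, 108, 89, 78, 81, 92, 122, 150, 151]
s5 [126, 126, 126, 124, 124, 144, 168, 165, 165, 142, 127, 142, 119, 111, 120, 146, 161, 139, 124, 136, 119, 131, 128, 107, 118, 137, 141, 99, 65, 51, 68, 122, 105, 88, 79, 81, 92, 122, 149, 151]
s3 [125, 125, 125, 124, 123, 144, 168, 164, 163, 164, 162, 132, 140, 130, 110, 118, 132, 136, 123, 137, 127, 103, 89, 160, 142, 106, 118, 128, 137, 44, 67, 118, 105, 88, 78, 81, 90, 112, 150, 151]
s6 [125, 125, 125, 124, 123, 144, 168, 164, 163, 163, 163, 164, 165, 147, 128, 144, 134, 112, 113, 137, 126, 106, 132, 211, 197, 174, 137, 104, 114, 120, 150, 122, 103, 88, 78, 80, 80, 92, 131, 149]
```

The scene column profile shows the ring's top edge moved 4 px down, as the geometry predicts for a full level drop, so the ring is down. Next I'll work out the arc numbers.

Run:
```python
import numpy as np
for f0 in [63.4,57.4,53.4,49.4,45.4,41.4,37.4,33.4]:
    d=6 if f0>60 else 4
    print(f0,[tuple(np.round(150*np.array([np.cos(np.radians(f0))-np.cos(np.radians(f0-a)),np.sin(np.radians(f0))-np.sin(np.radians(f0-a))]),1)) for a in np.arange(1,d+1)])
```

```text
63.4 [(np.float64(-2.3), np.float64(1.2)), (np.float64(-4.6), np.float64(2.4)), (np.float64(-6.9), np.float64(3.7)), (np.float64(-9.2), np.float64(5.0)), (np.float64(-11.4), np.float64(6.4)), (np.float64(-13.7), np.float64(7.8))]
57.4 [(np.float64(-2.2), np.float64(1.4)), (np.float64(-4.4), np.float64(2.9)), (np.float64(-6.5), np.float64(4.4)), (np.float64(-8.6), np.float64(5.9))]
53.4 [(np.float64(-2.1), np.float64(1.6)), (np.float64(-4.1), np.float64(3.2)), (np.float64(-6.2), np.float64(4.8)), (np.float64(-8.2), np.float64(6.5))]
49.4 [(np.float64(-2.0), np.float64(1.7)), (np.float64(-3.9), np.float64(3.5)), (np.float64(-5.8), np.float64(5.3)), (np.float64(-7.7), np.float64(7.1))]
45.4 [(np.float64(-1.8), np.float64(1.9)), (np.float64(-3.7), np.float64(3.7)), (np.float64(-5.4), np.float64(5.7)), (np.float64(-7.2), np.float64(7.6))]
41.4 [(np.float64(-1.7), np.float64(2.0)), (np.float64(-3.4), np.float64(4.0)), (np.float64(-5.0), np.float64(6.0)), (np.float64(-6.6), np.float64(8.1))]
37.4 [(np.float64(-1.6), np.float64(2.1)), (np.float64(-3.1), np.float64(4.2)), (np.float64(-4.6), np.float64(6.4)), (np.float64(-6.1), np.float64(8.5))]
33.4 [(np.float64(-1.4), np.float64(2.2)), (np.float64(-2.8), np.float64(4.4)), (np.float64(-4.1), np.float64(6.7)), (np.float64(-5.5), np.float64(8.9))]
```

{"method": "carry_out", "body": {"rows": [{"travel": [0,0,-0.7],"turn": 0,"gripper": 0},{"travel": [0,0,-1.2],"turn": 0,"gripper": 0},{"travel": [0,0,-1.2],"turn": 0,"gripper": 0}]}}

```text
clock: 20.82
tool_pos: [0.5599, -0.1524, 0.0567]
tool_rot: [3.056, -0.729, 0.0]
ft_force: [-0.7, -2.6, -3.1]
opening: 0.0226
```

{"method": "carry_out", "body": {"rows": [{"travel": [-2.3,1.2,0],"turn": -1,"gripper": 0},{"travel": [-4.6,2.4,0],"turn": -2,"gripper": 0},{"travel": [-6.9,3.7,0],"turn": -3,"gripper": 0},{"travel": [-9.2,5.0,0],"turn": -4,"gripper": 0},{"travel": [-11.4,6.4,0],"turn": -5,"gripper": 0},{"travel": [-13.7,7.8,0],"turn": -6,"gripper": 0}]}}

```text
clock: 21.58
tool_pos: [0.546, -0.1451, 0.0568]
tool_rot: [3.012, -0.889, 0.001]
ft_force: [-1.3, -5.0, -2.8]
opening: 0.0228
```

```bash
python3 -c "
from h import *
st()"
```

```text
t 21.575 tcp [ 546.  -145.1   56.8] hyaw 57.41 ring [626.8 -18.7] f [-1.3 -5.  -2.8] m [-0.97  0.28  0.18] op 22.8
```

{"method": "carry_out", "body": {"rows": [{"travel": [-2.6,0.8,0],"turn": -1,"gripper": 0},{"travel": [-4.8,2.3,0],"turn": -2,"gripper": 0},{"travel": [-6.9,3.8,0],"turn": -3,"gripper": 0},{"travel": [-9.0,5.3,0],"turn": -4,"gripper": 0}]}}

```text
clock: 22.08
tool_pos: [0.5371, -0.139, 0.0567]
tool_rot: [2.98, -0.994, 0.0]
ft_force: [-2.2, -3.8, -3.5]
opening: 0.0227
```

{"method": "carry_out", "body": {"rows": [{"travel": [-2.1,1.6,0],"turn": -1,"gripper": 0},{"travel": [-4.1,3.2,0],"turn": -2,"gripper": 0},{"travel": [-6.2,4.8,0],"turn": -3,"gripper": 0}]}}

```text
clock: 22.45
tool_pos: [0.5309, -0.1341, 0.0567]
tool_rot: [-2.953, 1.072, -0.0]
ft_force: [-1.3, -4.3, -2.4]
opening: 0.0229
```

```bash
python3 -c "
from h import *
st()"
```

```text
t 22.45 tcp [ 530.9 -134.1   56.7] hyaw 50.4 ring [626.5 -18.5] f [-1.3 -4.3 -2.4] m [-0.76  0.09  0.14] op 22.9
```

{"method": "carry_out", "body": {"rows": [{"travel": [-2.0,1.7,0],"turn": -1,"gripper": 0},{"travel": [-3.9,3.5,0],"turn": -2,"gripper": 0},{"travel": [-5.9,5.2,0],"turn": -3,"gripper": 0}]}}

```text
clock: 22.82
tool_pos: [0.5249, -0.1288, 0.0566]
tool_rot: [-2.924, 1.149, 0.0]
ft_force: [-1.7, -3.2, -3.2]
opening: 0.023
```

{"method": "carry_out", "body": {"rows": [{"travel": [-1.9,1.8,0],"turn": -1,"gripper": 0},{"travel": [-3.7,3.6,0],"turn": -2,"gripper": 0},{"travel": [-5.5,5.5,0],"turn": -3,"gripper": 0}]}}

```text
clock: 23.2
tool_pos: [0.5193, -0.1234, 0.0566]
tool_rot: [2.893, -1.225, -0.001]
ft_force: [-1.1, -2.7, -3.1]
opening: 0.0222
```

```bash
python3 -c "
from h import *
st()"
```

```text
t 23.2 tcp [ 519.3 -123.4   56.6] hyaw 44.41 ring [626.5 -18.4] f [-1.1 -2.7 -3.1] m [-0.65  0.27  0.25] op 22.2
```

{"method": "carry_out", "body": {"rows": [{"travel": [-1.8,1.9,0],"turn": -1,"gripper": 0},{"travel": [-3.6,3.8,0],"turn": -2,"gripper": 0},{"travel": [-5.3,5.8,0],"turn": -3,"gripper": 0}]}}

```text
clock: 23.58
tool_pos: [0.5139, -0.1176, 0.0566]
tool_rot: [2.86, -1.3, -0.001]
ft_force: [-3.2, -3.3, -2.3]
opening: 0.0224
```

{"method": "carry_out", "body": {"rows": [{"travel": [-1.7,2.0,0],"turn": -1,"gripper": 0},{"travel": [-3.4,4.0,0],"turn": -2,"gripper": 0},{"travel": [-5.0,6.0,0],"turn": -3,"gripper": 0}]}}

```text
clock: 23.95
tool_pos: [0.5089, -0.1116, 0.0566]
tool_rot: [2.825, -1.375, -0.001]
ft_force: [-3.5, -3.5, -2.2]
opening: 0.0229
```

Run:
```python
from h import *
st();t=grab('top','t7')
a=np.load('pics/t6.npz')['pixels']
w=np.hstack([cv2.resize(x[170:260,240:320][:,:,::-1],None,fx=5,fy=5,interpolation=cv2.INTER_CUBIC) for x in (a,t['pixels'])])
cv2.imwrite('pics/v5.png',w)
```

```text
t 23.95 tcp [ 508.9 -111.6   56.6] hyaw 38.4 ring [626.5 -18.4] f [-3.5 -3.5 -2.2] m [-0.5   0.59  0.39] op 22.9
```

{"method": "carry_out", "body": {"rows": [{"travel": [-1.6,2.1,0],"turn": -1,"gripper": 0},{"travel": [-3.2,4.2,0],"turn": -2,"gripper": 0},{"travel": [-4.7,6.3,0],"turn": -3,"gripper": 0}]}}

```text
clock: 24.38
tool_pos: [0.5046, -0.1058, 0.0567]
tool_rot: [2.788, -1.447, 0.001]
ft_force: [-3.1, -4.7, -2.9]
opening: 0.0225
```

```bash
cat >> h.py <<'E'
def tq():
    st();o=get_obs();r=o['tool_rot'];y=2*np.arctan2(r[1],r[0])+np.radians(90.3)
    f=o['ft_force'];lat=-(f[0]*-np.sin(y)+f[1]*np.cos(y));ax=f[0]*np.cos(y)+f[1]*np.sin(y)
    print('lat',round(lat,2),'ax',round(ax,2),'T nut',round(lat*.15+o['moment'][2],2),'T joint',round(lat*.105+o['moment'][2],2))
E
python3 -c "
from h import *
tq()"
```

```text
t 24.375 tcp [ 504.6 -105.8   56.7] hyaw 35.44 ring [626.8 -18.9] f [-3.1 -4.7 -2.9] m [-0.93  0.5   0.71] op 22.5
lat 1.99 ax -5.23 T nut 1.01 T joint 0.92
```

{"method": "carry_out", "body": {"rows": [{"travel": [-1.0,1.5,0],"turn": -1,"gripper": 0},{"travel": [-2.1,3.0,0],"turn": -2,"gripper": 0},{"travel": [-2.1,3.0,0],"turn": -2,"gripper": 0}]}}

```text
clock: 24.75
tool_pos: [0.5025, -0.1028, 0.0567]
tool_rot: [2.763, -1.492, 0.001]
ft_force: [-3.1, -5.2, -2.8]
opening: 0.0224
```

```bash
python3 -c "
from h import *
tq()"
```

```text
t 24.75 tcp [ 502.5 -102.8   56.7] hyaw 33.55 ring [627.5 -19.9] f [-3.1 -5.2 -2.8] m [-0.89  0.59  0.95] op 22.4
lat 2.63 ax -5.43 T nut 1.34 T joint 1.23
```

{"method": "carry_out", "body": {"rows": [{"travel": [-1.1,1.7,0],"turn": -1,"gripper": 0},{"travel": [-2.2,3.5,0],"turn": -2,"gripper": 0},{"travel": [-2.2,3.5,0],"turn": -2,"gripper": 0}]}}

```text
clock: 25.12
tool_pos: [0.5003, -0.0995, 0.0567]
tool_rot: [2.736, -1.541, 0.001]
ft_force: [-2.8, -4.8, -2.7]
opening: 0.0225
```

```bash
python3 -c "
from h import *
tq()"
```

```text
t 25.125 tcp [500.3 -99.5  56.7] hyaw 31.52 ring [628.2 -21.1] f [-2.8 -4.8 -2.7] m [-0.96  0.53  0.91] op 22.5
lat 2.61 ax -4.84 T nut 1.3 T joint 1.18
```

{"method": "carry_out", "body": {"rows": [{"travel": [-0.9,1.6,0],"turn": -1,"gripper": 0},{"travel": [-1.8,3.2,0],"turn": -2,"gripper": 0},{"travel": [-2.6,4.8,0],"turn": -3,"gripper": 0},{"travel": [-3.0,5.6,0],"turn": -3.5,"gripper": 0}]}}

```text
clock: 25.62
tool_pos: [0.4971, -0.0937, 0.0566]
tool_rot: [2.687, -1.625, 0.0]
ft_force: [-3.3, -4.4, -2.7]
opening: 0.0225
```

Run:
```python
from h import *
tq();t=grab('top','t8')
w=np.hstack([cv2.resize(x[165:250,230:310][:,:,::-1],None,fx=5,fy=5,interpolation=cv2.INTER_CUBIC) for x in (np.load('pics/t7.npz')['pixels'],t['pixels'])])
cv2.imwrite('pics/v6.png',w)
```

```text
t 25.625 tcp [497.1 -93.7  56.6] hyaw 27.99 ring [629.5 -23.3] f [-3.3 -4.4 -2.7] m [-0.9   0.62  0.8 ] op 22.5
lat 2.34 ax -4.95 T nut 1.15 T joint 1.05
```

{"method": "carry_out", "body": {"rows": [{"travel": [-0.8,1.6,0],"turn": -1,"gripper": 0},{"travel": [-1.1,2.4,0],"turn": -1.5,"gripper": 0},{"travel": [-1.1,2.4,0],"turn": -1.5,"gripper": 0}]}}

```text
clock: 26.05
tool_pos: [0.4958, -0.0913, 0.0566]
tool_rot: [2.666, -1.66, -0.0]
ft_force: [-3.8, -3.9, -2.3]
opening: 0.0228
```

Run:
```python
from h import *
tq();t=grab('top','t9')
```

```text
t 26.05 tcp [495.8 -91.3  56.6] hyaw 26.5 ring [630.  -24.3] f [-3.8 -3.9 -2.3] m [-0.87  0.67  0.8 ] op 22.8
lat 1.81 ax -5.16 T nut 1.07 T joint 0.99
```

View pics/v6.png

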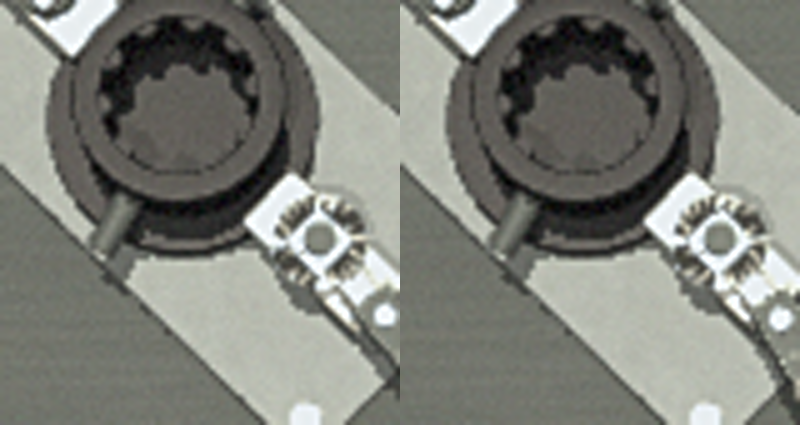

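The ring sits on the nut in both crops, and in the right one the handle is bent at the joint: bolt at (778,318), against (384,315) on the left. The torque peaked at 1.23 N m and then fell to 1.0 N m, and TCP geometry puts the bend at about 0.15 rad, so this is a true click. Now easing back to straight and into the middle of the play.

{"method": "carry_out", "body": {"rows": [{"travel": [2,-3.5,0],"turn": 2.2,"gripper": 0},{"travel": [4.2,-7,0],"turn": 4.5,"gripper": 0},{"travel": [6.4,-10.6,0],"turn": 6.8,"gripper": 0},{"travel": [8.6,-14.3,0],"turn": 9.1,"gripper": 0},{"travel": [10.8,-18,0],"turn": 10.8,"gripper": 0},{"travel": [13.4,-21.9,0],"turn": 12.5,"gripper": 0},{"travel": [13.4,-21.9,0],"turn": 12.5,"gripper": 0}]}}

```text
clock: 26.98
tool_pos: [0.5096, -0.1122, 0.0565]
tool_rot: [-2.83, 1.362, 0.001]
ft_force: [-3.1, -1.8, -3.7]
opening: 0.023
```

```bash
python3 -c "
from h import *
tq()"
```

```text
t 26.975 tcp [ 509.6 -112.2   56.5] hyaw 38.9 ring [626.3 -18. ] f [-3.1 -1.8 -3.7] m [-0.22  0.46  0.14] op 23.0
lat -0.52 ax -3.51 T nut 0.06 T joint 0.09
```

{"method": "carry_out", "body": {"rows": [{"travel": [-0.5,-0.4,0],"turn": 0,"gripper": 0},{"travel": [-0.5,-0.4,3],"turn": 0,"gripper": 0},{"travel": [-0.5,-0.4,6],"turn": 0,"gripper": 0},{"travel": [-0.5,-0.4,10],"turn": 0,"gripper": 0},{"travel": [-0.5,-0.4,14],"turn": 0,"gripper": 0},{"travel": [-0.5,-0.4,20],"turn": 0,"gripper": 0},{"travel": [-0.5,-0.4,30],"turn": 0,"gripper": 0},{"travel": [-0.5,-0.4,45],"turn": 0,"gripper": 0}]}}

```text
clock: 27.98
tool_pos: [0.5089, -0.1135, 0.1024]
tool_rot: [2.831, -1.361, -0.001]
ft_force: [0.2, 0.7, -4.3]
opening: 0.023
```

Run:
```python
from h import *
tq();s=grab('scene','s9');t=grab('top','t10')
# board geometry: centre/yaw from wrist-corrected corners
c=np.array([[671.7,-243.5],[709.5,-358.1],[369.5,-467.2],[333.9,-356]]);print(c.mean(0),[np.degrees(np.arctan2(*(c[a]-c[b])[::-1])) for a,b in [(0,3),(1,2)]])
```

```text
t 27.975 tcp [ 508.9 -113.5  102.4] hyaw 38.94 ring [625.5 -19.2] f [ 0.2  0.7 -4.3] m [-0.07  0.14 -0.  ] op 23.0
lat -0.45 ax 0.6 T nut -0.07 T joint -0.05
[ 521.15 -356.2 ] [np.float64(18.41968216207545), np.float64(17.79051899773445)]
```

{"method": "carry_out", "body": {"rows": [{"travel": [0,-25,0],"turn": 0,"gripper": 0},{"travel": [0,-55,0],"turn": -3,"gripper": 0},{"travel": [1,-88,0],"turn": -7,"gripper": 0},{"travel": [2,-122,0],"turn": -11,"gripper": 0},{"travel": [2,-156,0],"turn": -14,"gripper": 0},{"travel": [3,-190,0],"turn": -17,"gripper": 0},{"travel": [4,-218,0],"turn": -19.5,"gripper": 0},{"travel": [4,-234,0],"turn": -20.9,"gripper": 0},{"travel": [4,-240.5,0],"turn": -20.9,"gripper": 0},{"travel": [4,-240.5,0],"turn": -20.9,"gripper": 0}]}}

```text
clock: 29.32
tool_pos: [0.5132, -0.3532, 0.1015]
tool_rot: [-2.538, 1.851, 0.001]
ft_force: [-0.2, -0.1, -5.4]
opening: 0.0225
```

{"method": "carry_out", "body": {"rows": [{"travel": [0,0,-30],"turn": 0,"gripper": 0},{"travel": [0,0,-55],"turn": 0,"gripper": 0},{"travel": [0,0,-65],"turn": 0,"gripper": 0},{"travel": [0,0,-70],"turn": 0,"gripper": 0},{"travel": [0,0,-74],"turn": 0,"gripper": 0},{"travel": [0,0,-76],"turn": 0,"gripper": 0},{"travel": [0,0,-76],"turn": 0,"gripper": 0}]}}

```text
clock: 30.2
tool_pos: [0.5133, -0.3539, 0.026]
tool_rot: [-2.538, 1.852, -0.001]
ft_force: [-0.5, 0.2, -5.6]
opening: 0.023
```

```bash
python3 -c "
from h import *
tq()"
```

```text
t 30.2 tcp [ 513.3 -353.9   26. ] hyaw 18.06 ring [ 655.9 -307.4] f [-0.5  0.2 -5.6] m [-0.03  0.11  0.01] op 23.0
lat -0.4 ax -0.44 T nut -0.05 T joint -0.03
```

{"method": "carry_out", "body": {"rows": [{"travel": [0,0,-1],"turn": 0,"gripper": 0},{"travel": [0,0,-2],"turn": 0,"gripper": 0},{"travel": [0,0,-3],"turn": 0,"gripper": 0},{"travel": [0,0,-3.2],"turn": 0,"gripper": 0},{"travel": [0,0,-3.2],"turn": 0,"gripper": 0}]}}

```text
clock: 30.82
tool_pos: [0.5132, -0.3539, 0.0231]
tool_rot: [-2.537, 1.852, -0.0]
ft_force: [-2.4, 1.4, 4.0]
opening: 0.0225
```

{"method": "carry_out", "body": {"rows": [{"travel": [0,0,0],"turn": 0,"gripper": 30},{"travel": [0,0,0],"turn": 0,"gripper": 34},{"travel": [0,0,0],"turn": 0,"gripper": 40},{"travel": [0,0,0],"turn": 0,"gripper": 50},{"travel": [0,0,0],"turn": 0,"gripper": 55},{"travel": [0,0,0],"turn": 0,"gripper": 55}]}}

```text
clock: 31.58
tool_pos: [0.5131, -0.3538, 0.0224]
tool_rot: [2.538, -1.852, 0.0]
ft_force: [0.5, 0.2, 0.7]
opening: 0.047
```

{"method": "carry_out", "body": {"rows": [{"travel": [0,0,10],"turn": 0,"gripper": 55},{"travel": [0,0,40],"turn": 0,"gripper": 55},{"travel": [0,0,90],"turn": 0,"gripper": 60},{"travel": [0,0,140],"turn": 0,"gripper": 60},{"travel": [0,0,140],"turn": 0,"gripper": 60},{"travel": [0,0,140],"turn": 0,"gripper": 60}]}}

```text
clock: 32.33
tool_pos: [0.5131, -0.3536, 0.1626]
tool_rot: [-2.537, 1.851, -0.0]
ft_force: [-0.2, 0.8, -0.2]
opening: 0.0511
```

Run:
```python
from h import *
tq();t=grab('top','t11');s=grab('scene','s11');w=grab('wrist','w11')
t0=np.load('pics/top0.npz')
# wooden-board exclusion: find the bright/grey ring & dark grip pixels in wrist via low saturation inside the board polygon
im=w;hsv=cv2.cvtColor(w['pixels'],cv2.COLOR_RGB2HSV)
# handle colour samples along expected line in top view: print RGB at projected expected points
for nm,I,f in (('top',t,False),('scene',s,False),('wrist',w,True)):
    for L in (0,-11,165,210,280,300):
        y=np.radians(18.06);p=np.array([.6559,-.3074,.031 if abs(L)<20 else .042])-L/1000*np.array([np.cos(y),np.sin(y),0])
        u,v=proj(I,p,f);
        if 0<=u<559 and 0<=v<419: print(nm,L,(round(u),round(v)),I['pixels'][int(round(v)),int(round(u))])
# bystanders: shift vs. start
for n,(u,v) in {'tumbler':(370,144),'spare':(322,268),'jacks':(137,255),'paddle':(105,230)}.items():
    shift(n,t0['pixels'],t['pixels'],u,v)
```

```text
t 32.325 tcp [ 513.1 -353.6  162.6] hyaw 18.06 ring [ 655.7 -307. ] f [-0.2  0.8 -0.2] m [0.02 0.03 0.02] op 51.1
lat -0.82 ax 0.04 T nut -0.1 T joint -0.06
top 0 (416, 199) [140  83  47]
top -11 (414, 195) [82 55 43]
top 165 (444, 266) [31 27 29]
top 210 (451, 285) [42 38 45]
top 280 (462, 315) [221 216 195]
top 300 (466, 323) [37 41 20]
scene 0 (221, 343) [138  83  52]
scene -11 (226, 344) [139  83  53]
scene 165 (146, 326) [40 38 37]
scene 210 (126, 322) [24 23 25]
scene 280 (95, 315) [229 230 221]
scene 300 (86, 314) [140  85  54]
wrist 0 (283, 18) [187 119  80]
wrist -11 (283, 6) [109 106 101]
wrist 165 (284, 213) [57 52 54]
wrist 210 (284, 260) [55 51 50]
wrist 280 (285, 320) [255 255 255]
wrist 300 (285, 335) [172 171 165]
tumbler 0.996 [0. 0.]
spare 0.998 [0. 0.]
jacks 0.997 [0. 0.]
paddle 0.988 [0. 0.]
```

```bash
python3 -c "
from workcell import env
print(env.job_done())"
```

```text
the job is handed in; nothing more can be done
None
```

The wrench is back flat on the tool board and the job is handed in at about 32 s of the 72 s allowed. No verdict was reported.

**What I did**
- **First fit failed.** The ring stood on the nut's chamfer and the wrench tilted in the grip. I laid it back on the board, re-gripped it and shifted it about 1.6 mm back along the handle. The second time it went down with no contact force.
- **Turning and click.** I turned the nut about 27° clockwise until it came up tight. Torque at the joint peaked near 1.2 N m and then fell to about 1.0 N m as the joint gave. I estimate the bend at about 0.15 rad from the arm's position, well under the 0.27 rad limit.
- **Return.** I eased back to zero torque inside the ring's play, lifted straight off and laid the wrench near the middle of the board. The gripper is open and 140 mm above its release height.

**Last checks**
- **Wrench:** in all three cameras the hole, grip and butt lie where a straight, flat wrench should.
- **Bystanders:** tumbler, spare nut, jacks and paddle show no shift in the top view.
- **Forces:** readings stayed around 6 N or less.

**Not directly checked**
- **Click and tight nut:** both are inferred from torque and arm position. The top view did show the handle bent at the joint.
- **Cameras:** they disagreed by up to about 5 mm on absolute position, so the final fit was done by force and relative measurements. The peak torque I measured was slightly below the stated 1.3 N m.

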